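# Shingle the heat-sink boards along the inspection tray

### The job

The inspection tray already holds one circuit board with a tall finned heat sink near one end. Continue it into a shingled row with the two matching heat-sink boards that lie on the bench: lay them one after the other towards the tray's empty end, lengthwise along its middle, each with its rear edge resting on the board before it and overlapping it by about a quarter of a board's length, its front edge down on the tray floor. Leave the first board where it is.

Things in the scene. Friction and masses are not known exactly. Their poses are not given: they have to be found in the camera images.
- tray: fixed shallow aluminium tray with steel rims, 296 x 92 mm outside, floor 4 mm thick (its top 4 mm above the bench), 4 mm thick rims all round whose tops stand 12 mm above the bench; inside 288 x 84 mm. Origin: centre of the underside, on the bench; x along the length, pointing to the empty end (away from the board already inside); z up.
- starter: the loose board already lying flat in the tray near its -x end, x along the tray: green board 90 x 50 x 4 mm with a finned aluminium heat sink at the middle of its top: 24 mm along x, 16 mm along y (grip its flanks across y), 30 mm high (top 34 mm above the underside). Rigid, 50 to 100 g, same turned half round. Origin: centre of the underside; x along the 90 mm, z up.
- board_a: one of the two to lay, flat on the bench (bystander boards there have no finned heat sink): green board 90 x 50 x 4 mm with a finned aluminium heat sink at the middle of its top: 24 mm along x, 16 mm along y (grip its flanks across y), 30 mm high (top 34 mm above the underside). Rigid, 50 to 100 g, same turned half round. Origin: centre of the underside; x along the 90 mm, z up.
- board_b: the other board to lay, identical to board_a, flat on the bench; either may come first: green board 90 x 50 x 4 mm with a finned aluminium heat sink at the middle of its top: 24 mm along x, 16 mm along y (grip its flanks across y), 30 mm high (top 34 mm above the underside). Rigid, 50 to 100 g, same turned half round. Origin: centre of the underside; x along the 90 mm, z up.
There are look-alikes about, which are no part of the job. What is shaped like the board_a but blue or red is not meant.

How it is judged:
At the end, for the whole second after the job is handed in: Row continues to the tray's +x end: neighbouring centres 56-83 mm apart; each laid board within 15 mm of the centre line, 0.2 rad of the tray, sloping 0.025-0.13 rad (rear on the board before, front on the floor), centre 4-16 mm above the bench, at rest; first board moved under 20 mm (y of board_a in the frame of tray between -0.015 and 0.015 m and angle between the x axis of each of board_a, board_b and the x axis of tray, either way round below 0.2 rad and angle between board_a's own z axis and vertical between 0.025 and 0.13 rad and z of board_a in the frame of tray between 0.004 and 0.016 m and linear speed of each of board_a, board_b below 0.02 m/s and y of board_b in the frame of tray between -0.015 and 0.015 m and angle between board_b's own z axis and vertical between 0.025 and 0.13 rad and z of board_b in the frame of tray between 0.004 and 0.016 m and distance of starter from where it was at the start of the episode below 0.02 m and ((horizontal distance between starter and board_a between 0.056 and 0.083 m and horizontal distance between board_a and board_b between 0.056 and 0.083 m and x of board_a in the frame of tray above -0.04 m and x of board_b in the frame of tray above 0.02 m and horizontal distance between starter and board_b above 0.11 m) or (horizontal distance between starter and board_b between 0.056 and 0.083 m and horizontal distance between board_b and board_a between 0.056 and 0.083 m and x of board_b in the frame of tray above -0.04 m and x of board_a in the frame of tray above 0.02 m and horizontal distance between starter and board_a above 0.11 m))); the robot touches nothing.
It fails at once if the board already in the tray is shifted by more than 30 mm (distance of starter from where it was at the start of the episode above 0.03 m).
It also fails if it takes over 51 s, if anything falls off the work surface, if the arm or the gripper's body presses on something with over 40 N, if the wrist force passes 120 N, or if a joint passes its speed limit or range.

### The arm

A 6-joint arm with a two-finger parallel gripper is mounted at the origin on the work surface. World frame = base frame: x ahead of the robot, y to its left, z up, the work surface at z = 0. Lengths are in m, angles in rad, forces in N, time in s.
With the tool pointing down it reaches from about 0.4 to 0.825 m from the base axis. Payload 7 kg.
Tool frame: the origin (TCP) lies at the centre of the arm's flange, where the gripper is bolted on; the fingertips stand 178 mm ahead of it and the grasp point (between the pads) lies 159 mm ahead of it; z points along the fingers, y is the direction in which the jaws open and shut (so a half turn about z gives the same grasp; the last joint's range is limited). The gripper opens to 88 mm and grips with 3 to 60 N. Pads are 19 mm wide; open, the fingers measure 130 mm over their backs; the gripper's body (78 mm by 193 mm) begins 47 mm behind the grasp point.
Start: joints at [-0.872, 0.359, 0.012, 0, -1.224, -0.288], TCP at [0.27, -0.619, 0.405] pointing down, gripper open.
Joint ranges: [-3.07, 3.07], [-1.43, 2.12], [-1.02, 1.25], [-3.03, 1.67], [-3.05, -0], [-3.03, 3.03]. Speed limits (rad/s): [2.39, 2.39, 3.01, 3.14, 3.14, 3.14].

### API

Orientations are given as [roll, pitch, yaw] about the fixed x, y, z axes, in that order (R = Rz(yaw) Ry(pitch) Rx(roll)).
In Python, from station import * gives the robot as it stands.
- The arm moves only by the tool send_rows, never from a script. Its argument "motion" is a list of rows, each an object with "offset": the shift along the tool's x, y, z in cm, a list of three; "turn": the turn about the tool's z in degrees. In form: [{"offset": [x, y, z], "turn": turn}, ...]. A call has 1 to 8 rows; each row is the pose to reach, as a shift and turn from the pose commanded when the call began, along the tool's axes at that moment; what a row does not reach only later rows make up. A row lasts 1/10 s, in which the tool goes at most 50 mm and 8.59 degrees, less where a joint would pass 70% of its speed; a pose out of reach is approached as far as the arm can. A call with a gripper value outside its range is refused whole. "hand" is the opening, from -1 (shut) to 1 (fully open), set as the call begins (left out, the last holds). The fingers move at their own pace and stop on an object; "squeeze" is the grip in N (left out, the last holds). Time passes only in rows, so rows that repeat a pose let the fingers close. It gives the time, the measured TCP pose, the force and the opening at its end, in the units of the state.
- get_state(): the state, without advancing time (a new reading comes with each control period).
- grab_frame(name): name is "scene" or "top"; returns a dict with "frame" (480x640x3 uint8, blue, green, red), "range_z" (480x640 float32, m along the optical axis (not along the pixel's ray), 0 where there is no reading), "vertical_fov" (degrees; the focal length in pixels is half the picture's height over the tangent of half this angle, whatever the lens; pixels are square), "cx", "cy" (the principal point, pixels), "k1" (the pictures are not rectified: a ray, as slopes to the right and down, at radius r is drawn at 1 + k1 r^2 times it, then the intrinsics apply), "cam_to_world" (4x4, takes a point from camera to world coordinates). Camera axes: x right, y up, looking along -z (the intrinsics and any distortion apply to the point x, -y, -z); pixel columns grow to the right and rows downward; lengths in m; the calibration is good to about 2 mm. A picture is of the moment at which its call begins.
- job_done(): hands the job in, once; it reports no verdict.
The state is a dict: "t": time; "q": joint angles; "qd": joint speeds; "joint_efforts": joint torques, N m; "eef_pos": TCP position; "ee_rot": TCP orientation; "force": force on the tool from outside, world axes, zero at the start; "moment": the same for the moment, N m; "width": finger opening in m.
Only numpy, scipy, OpenCV 4.12 (cv2) and the standard library are available. Lean on these libraries where they do the work, as an engineer would, in place of code of your own. Each camera call takes 0.05 s, during which the arm holds its last target. There are 200 camera calls.

## Working session

There is one attempt and no reset: what is moved stays moved. The work goes in short steps, Python scripts to look and compute and a tool call to move; the robot and the scene stay as the last step left them, time stands still between calls to the robot, and variables do not carry over. Pictures are saved under pics/ and viewed, about 8 in all and at most 12, crops included, and the job is handed in when it is done.

Besides the shell and the picture viewer there is one more tool, called after "Call:" as name(argument=value, ...) on one line, values as JSON. send_rows: Moves the arm, as the interface text tells. Its arguments: {"type":"object","properties":{"motion":{"type":"array"},"hand":{"type":"number"},"squeeze":{"type":"number"}},"required":["motion"]}

```bash
ls; mkdir -p pics; cat > h.py <<'E'
from station import *
import numpy as np, cv2
from scipy.spatial.transform import Rotation as R
def grab(n,name):
    f=grab_frame(n); cv2.imwrite(f'pics/{name}.png',f['frame']); np.savez(f'{name}.npz',**f); return f
def cloud(f):
    H,W=f['range_z'].shape; fl=H/2/np.tan(np.radians(f['vertical_fov'])/2)
    K=np.array([[fl,0,f['cx']],[0,fl,f['cy']],[0,0,1.]])
    uv=np.stack(np.meshgrid(np.arange(W),np.arange(H)),-1).reshape(-1,1,2).astype(np.float64)
    s=cv2.undistortPoints(uv,K,np.array([float(f['k1']),0,0,0])) if False else None
    d=(uv[:,0]-[float(f['cx']),float(f['cy'])])/fl; s=d.copy()
    for _ in range(20): s=d/(1+float(f['k1'])*(s**2).sum(1,keepdims=True))
    z=f['range_z'].reshape(-1).astype(float)
    P=np.stack([s[:,0]*z,-s[:,1]*z,-z,np.ones_like(z)],1)@np.array(f['cam_to_world']).T
    P=P[:,:3]; P[z==0]=np.nan
    return P.reshape(H,W,3)
E
python3 - <<'E'
from h import *
f=grab('top','top0'); g=grab('scene','scene0')
for k in (f,g): print(k['vertical_fov'],k['cx'],k['cy'],k['k1'],np.round(k['cam_to_world'],3).tolist())
s=get_state(); print(s)
cv2.imwrite('pics/both.png',cv2.resize(np.vstack([f['frame'],g['frame']]),(400,600)))
E
```

```text
pics
57.173665915137285 310.8168181949382 241.17685160784913 -0.07026643779922022 [[0.01, 0.998, -0.058, 0.367], [-0.999, 0.012, 0.039, 0.099], [0.04, 0.058, 0.998, 0.956], [0.0, 0.0, 0.0, 1.0]]
42.072406799445794 328.7964328174183 238.8028907778348 -0.21106380567436436 [[-0.141, -0.599, 0.788, 1.66], [0.99, -0.096, 0.104, 0.227], [0.014, 0.795, 0.607, 0.985], [0.0, 0.0, 0.0, 1.0]]
{'t': 0.1, 'q': array([-8.71894661e-01,  3.59308707e-01,  1.11198002e-02, -2.91103551e-04,
       -1.22410689e+00, -2.88113425e-01]), 'qd': array([ 0.00028118, -0.00222598,  0.00127855,  0.00142165, -0.00079789,
       -0.00122344]), 'joint_efforts': array([-2.34086037e-03, -5.84162092e+01,  2.93751651e+01,  7.01562613e+00,
        1.01265500e-02, -6.94163600e-05]), 'eef_pos': array([ 0.26947492, -0.61867526,  0.4038102 ]), 'ee_rot': array([ 3.14007723e+00, -1.63712458e-04, -2.73090341e+00]), 'force': array([ 0.24352212, -0.46332249,  0.3141079 ]), 'moment': array([ 0.00747124,  0.04122587, -0.04421281]), 'width': 0.08763934553105691}
```

View pics/top0.png

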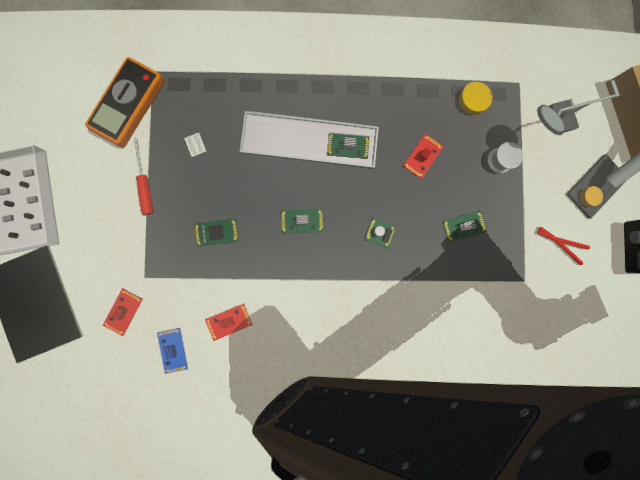

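View pics/scene0.png

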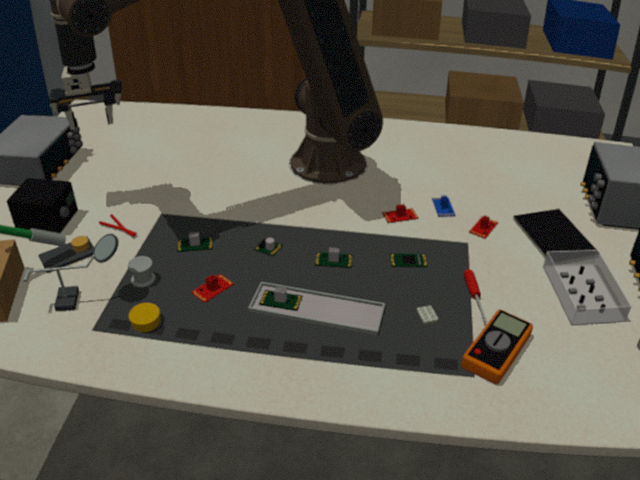

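Top view: the starter is at (348,145) in the tray (310,140), whose empty end is to the left. The heat-sink boards are at (302,220) and (464,225). The boards at (217,232), with a flat chip, and (380,232), with a round part, are bystanders.

```bash
cat >> h.py <<'E'
def board(P,img,px,z0=0,r=40,verb=True):
    u,v=px; sl=(slice(max(v-r,0),v+r),slice(max(u-r,0),u+r)); Q=P[sl].reshape(-1,3); C=cv2.cvtColor(img[sl],cv2.COLOR_BGR2HSV).reshape(-1,3)
    d=np.hypot(*(Q[:,:2]-P[v,u,:2]).T)<0.07
    low=d&(Q[:,2]<z0+.012)&(((C[:,0]>40)&(C[:,0]<90)&(C[:,1]>70))|((C[:,0]>15)&(C[:,0]<40)&(C[:,1]>90)))
    hi=d&(Q[:,2]>z0+.024)&(Q[:,2]<z0+.05)
    rc=cv2.minAreaRect(Q[low][:,:2].astype(np.float32)*1000)
    b=cv2.boxPoints(rc); e=[b[1]-b[0],b[2]-b[1]]; L=max(e,key=np.linalg.norm)
    hr=Q[hi]; 
    return dict(rect=np.round(rc[0],1),size=np.round(rc[1],1),yaw=round(float(np.degrees(np.arctan2(L[1],L[0])))%180,1),zlow=np.round(np.nanmedian(Q[low][:,2])*1000,1),hs=np.round(np.median(hr,0)*1000,1) if len(hr) else None,hmean=np.round((hr.min(0)+hr.max(0))/2*1000,1) if len(hr) else None,n=len(hr))
E
python3 - <<'E'
from h import *
for n,pts in (('top',[(302,220),(464,225),(348,145)]),('scene',[(334,258),(195,243),(280,299)])):
    f=np.load(n+'0.npz'); P=cloud(f)
    for p,z in zip(pts,(0,0,.004)): print(n,p,board(P,f['frame'],p,z,30))
f=np.load('top0.npz');P=cloud(f)
S=cv2.cvtColor(f['frame'],cv2.COLOR_BGR2HSV)
m=np.zeros((480,640),bool); m[105:175,235:385]=1
m&=(P[...,2]>.006)&(P[...,2]<.02)
m2=np.zeros((480,640),bool); m2[105:175,235:385]=1; m2&=(S[...,2]>110)
for k in (m,m2):
    k=cv2.morphologyEx(k.astype(np.uint8),cv2.MORPH_OPEN,np.ones((2,2)))>0
    n,lab,st,_=cv2.connectedComponentsWithStats(k.astype(np.uint8)); k=lab==1+st[1:,4].argmax()
    Q=P[k]; rc=cv2.minAreaRect(Q[:,:2].astype(np.float32)*1000); print(rc,cv2.boxPoints(rc).tolist(),np.nanmedian(Q[:,2]))
print('bench z',P[200,250],P[140,270])
E
```

```text
top (302, 220) {'rect': array([467.3,  82.3]), 'size': array([48.3, 88.8]), 'yaw': 92.8, 'zlow': np.float64(4.8), 'hs': array([466.9,  83. ,  33.8]), 'hmean': array([466.1,  82.9,  31.5]), 'n': 70}
top (464, 225) {'rect': array([ 460.6, -280.1]), 'size': array([48.5, 91.8]), 'yaw': 106.4, 'zlow': np.float64(4.9), 'hs': array([ 459.7, -278.9,   34.7]), 'hmean': array([ 460.1, -279.1,   31.2]), 'n': 53}
top (348, 145) {'rect': array([634.3, -18. ]), 'size': array([87.7, 47.4]), 'yaw': 85.9, 'zlow': np.float64(8.8), 'hs': array([634.3, -17.8,  37.3]), 'hmean': array([635. , -17.4,  35.1]), 'n': 100}
scene (334, 258) {'rect': array([467.5,  82.1]), 'size': array([60.1, 91.7]), 'yaw': 94.9, 'zlow': np.float64(5.4), 'hs': array([472. ,  82.2,  33. ]), 'hmean': array([468.3,  81.6,  32.2]), 'n': 74}
scene (195, 243) {'rect': array([ 451.3, -281.6]), 'size': array([79.9, 92. ]), 'yaw': 103.9, 'zlow': np.float64(5.2), 'hs': array([ 464.9, -277.1,   34.4]), 'hmean': array([ 464.5, -277.9,   31.9]), 'n': 72}
scene (280, 299) {'rect': array([637.8, -17.3]), 'size': array([89.6, 52.7]), 'yaw': 84.6, 'zlow': np.float64(8.9), 'hs': array([639.5, -18. ,  36.8]), 'hmean': array([637. , -18.6,  36.5]), 'n': 93}
((632.9237060546875, -20.270095825195312), (93.97020721435547, 50.05325698852539), 86.7459716796875) [[605.2704467773438, -65.75885772705078], [655.2429809570312, -68.60002899169922], [660.5769653320312, 25.218666076660156], [610.6044311523438, 28.059837341308594]] 0.008707999989161719
((644.4730224609375, 65.15287780761719), (299.89959716796875, 96.0582046508789), 83.19771575927734) [[579.0214233398438, -78.05265808105469], [674.4035034179688, -89.43013000488281], [709.9246215820312, 208.35841369628906], [614.5425415039062, 219.7358856201172]] 0.005304163155268826
bench z [0.51051854 0.19494424 0.00230844] [0.64388315 0.15374391 0.0042811 ]
```

```bash
cat >> h.py <<'E'
def rel(*targets):
    """targets: (x,y,z mm, yaw deg) of TCP -> offset/turn rows from the present pose"""
    s=get_state(); p=s['eef_pos']*1000; r=R.from_euler('xyz',s['ee_rot']); y0=np.degrees(s['ee_rot'][2])
    print('t',s['t'],'pos',np.round(p,1),'yaw',round(y0,1),'F',np.round(s['force'],1),'w',s['width'])
    for t in targets:
        o=r.inv().apply(np.array(t[:3])-p)/10; d=-((t[3]-y0+180)%360-180)
        print(t,np.round(o,2).tolist(),'turn',round(d,1), 'min rows',int(np.ceil(max(np.linalg.norm(o)/5,abs(d)/8.59))))
E
python3 -c "
from h import *
rel((470,-280,380,-86.5),(467.5,82.5,300,-86.5))"
```

```text
t 0.1 pos [ 269.5 -618.7  403.8] yaw -156.5 F [ 0.2 -0.5  0.3] w 0.08763934553105691
(470, -280, 380, -86.5) [-31.91, 23.04, 2.41] turn -70.0 min rows 9
(467.5, 82.5, 300, -86.5) [-46.15, 56.37, 10.46] turn -70.0 min rows 15
```

Call:
send_rows(motion=[{"offset": [-31.9,23,2.4],"turn": -70},{"offset": [-31.9,23,2.4],"turn": -70},{"offset": [-31.9,23,2.4],"turn": -70},{"offset": [-31.9,23,2.4],"turn": -70},{"offset": [-31.9,23,2.4],"turn": -70},{"offset": [-31.9,23,2.4],"turn": -70},{"offset": [-46.1,56.4,10.4],"turn": -70},{"offset": [-46.1,56.4,10.4],"turn": -70}], hand=0)

```text
t: 0.9
eef_pos: [0.4324, -0.2616, 0.3669]
ee_rot: [3.141, 0.0, -1.525]
force: [2.1, 0.3, -0.2]
width: 0.0445
```

```bash
python3 -c "
from h import *
rel((467.5,82.5,300,-86.5))"
```

```text
t 0.9 pos [ 432.4 -261.6  366.9] yaw -87.3 F [ 2.1  0.3 -0.2] w 0.04447780254758685
(467.5, 82.5, 300, -86.5) [-34.21, -5.1, 6.69] turn -0.8 min rows 8
```

Call:
send_rows(motion=[{"offset": [-32,-5,6],"turn": 0},{"offset": [-32,-5,6],"turn": 0},{"offset": [-32,-5,6],"turn": 0},{"offset": [-32,-5,6],"turn": 0},{"offset": [-32,-5,6],"turn": 0},{"offset": [-32,-5,6],"turn": 0},{"offset": [-32,-5,6],"turn": 0},{"offset": [-32,-5,6],"turn": 0}])

```text
t: 1.7
eef_pos: [0.4695, 0.0612, 0.3067]
ee_rot: [3.141, -0.0, -1.527]
force: [0.6, -0.4, 0.2]
width: 0.0436
```

Call:
send_rows(motion=[{"offset": [0,0,0],"turn": 0},{"offset": [0,0,0],"turn": 0},{"offset": [0,0,0],"turn": 0}])

```text
t: 2.0
eef_pos: [0.4692, 0.0572, 0.3077]
ee_rot: [-3.141, 0.0, -1.532]
force: [0.9, 0.9, 0.1]
width: 0.0435
```

```bash
python3 -c "
from h import *
rel((467.5,82.5,240,-86.5),(467.5,82.5,187,-86.5))"
```

```text
t 2.0 pos [469.2  57.2 307.7] yaw -87.8 F [0.9 0.9 0.1] w 0.04348932934889562
(467.5, 82.5, 240, -86.5) [-2.53, 0.07, 6.77] turn -1.3 min rows 2
(467.5, 82.5, 187, -86.5) [-2.53, 0.07, 12.07] turn -1.3 min rows 3
```

Call:
send_rows(motion=[{"offset": [-2.5,0.1,4],"turn": -1.3},{"offset": [-2.5,0.1,6.8],"turn": -1.3},{"offset": [-2.5,0.1,6.8],"turn": -1.3},{"offset": [-2.5,0.1,6.8],"turn": -1.3},{"offset": [-2.5,0.1,6.8],"turn": -1.3}])

```text
t: 2.5
eef_pos: [0.468, 0.0829, 0.241]
ee_rot: [-3.14, 0.001, -1.509]
force: [0.5, -0.1, 0.2]
width: 0.0437
```

```bash
python3 -c "
from h import *
f=grab('top','t1');g=grab('scene','s1')
cv2.imwrite('pics/c1.png',np.hstack([cv2.resize(f['frame'][150:300,230:380],(400,400)),cv2.resize(g['frame'][140:290,260:410],(400,400))]))
rel((467.5,82.5,187,-86.5))"
```

```text
t 2.6 pos [467.8  83.  241. ] yaw -86.4 F [-0.6 -0.1  0.2] w 0.04380459822983777
(467.5, 82.5, 187, -86.5) [0.05, 0.05, 5.4] turn 0.1 min rows 2
```

View pics/c1.png

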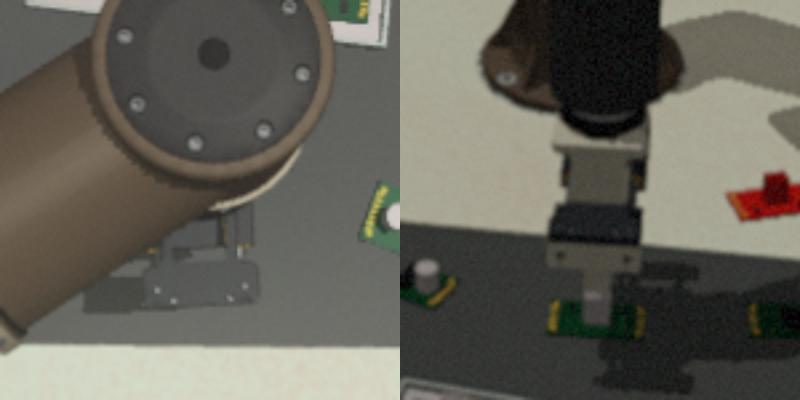

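The scene crop shows the jaws at (595,290) centred over the sink of the board at (595,320), so I'll go down and grip.

Call:
send_rows(motion=[{"offset": [0,0,2],"turn": 0},{"offset": [0,0,4],"turn": 0},{"offset": [0,0,5],"turn": 0},{"offset": [0,0,5.4],"turn": 0},{"offset": [0,0,5.4],"turn": 0},{"offset": [0,0,5.4],"turn": 0}])

```text
t: 3.2
eef_pos: [0.4676, 0.0833, 0.1862]
ee_rot: [-3.141, 0.0, -1.508]
force: [0.3, -0.8, 0.3]
width: 0.0436
```

Call:
send_rows(motion=[{"offset": [0,0,0],"turn": 0},{"offset": [0,0,0],"turn": 0},{"offset": [0,0,0],"turn": 0},{"offset": [0,0,0],"turn": 0},{"offset": [0,0,0],"turn": 0}], hand=-1, squeeze=20)

```text
t: 3.7
eef_pos: [0.4674, 0.0832, 0.1857]
ee_rot: [-3.141, 0.0, -1.508]
force: [-1.6, 1.3, 2.5]
width: 0.0158
```

Call:
send_rows(motion=[{"offset": [0,0,-2],"turn": 0},{"offset": [0,0,-5],"turn": 0},{"offset": [0,0,-9],"turn": 0},{"offset": [0,0,-9],"turn": 0},{"offset": [0,0,-9],"turn": 0}])

```text
t: 4.2
eef_pos: [0.4672, 0.0832, 0.2762]
ee_rot: [-3.14, 0.001, -1.508]
force: [-0.4, 0.1, -0.8]
width: 0.0158
```

```bash
python3 -c "
from h import *
f=grab('top','t2');g=grab('scene','s2')
cv2.imwrite('pics/c2.png',cv2.resize(g['frame'][140:290,235:435],(800,600)))
rel((644,49.5,280,-96.8),(644,49.5,200,-96.8))"
```

```text
t 4.3 pos [466.7  82.8 274.6] yaw -86.4 F [-0.3  0.  -1.1] w 0.015455488198381965
(644, 49.5, 280, -96.8) [4.43, -17.48, -0.56] turn 10.4 min rows 4
(644, 49.5, 200, -96.8) [4.43, -17.49, 7.44] turn 10.4 min rows 4
```

View pics/c2.png

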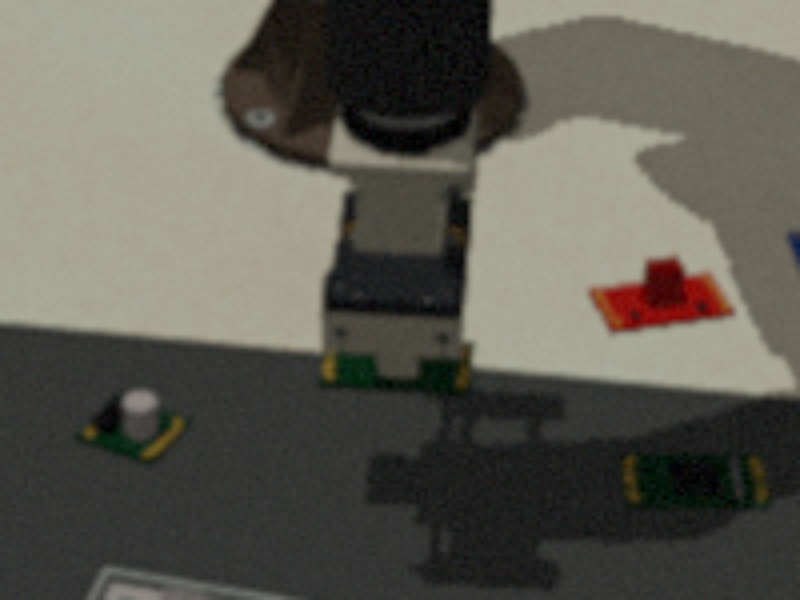

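Board A is held level at (400,370) in the crop, with the width reading 15.8 mm. I'll carry it over the tray.

Call:
send_rows(motion=[{"offset": [1,-4,0],"turn": 3},{"offset": [2.2,-8.5,0],"turn": 6},{"offset": [3.3,-13,0],"turn": 9},{"offset": [4.4,-17.5,0],"turn": 10.4},{"offset": [4.4,-17.5,0],"turn": 10.4},{"offset": [4.4,-17.5,0],"turn": 10.4},{"offset": [4.4,-17.5,3],"turn": 10.4},{"offset": [4.4,-17.5,3],"turn": 10.4}])

```text
t: 5.1
eef_pos: [0.642, 0.0498, 0.2413]
ee_rot: [3.134, -0.003, -1.69]
force: [-1.2, 0.2, -1.5]
width: 0.0157
```

Call:
send_rows(motion=[{"offset": [0,0,0],"turn": 0},{"offset": [0,0,0],"turn": 0}])

```text
t: 5.3
eef_pos: [0.6446, 0.0505, 0.2466]
ee_rot: [-3.141, 0.0, -1.689]
force: [-0.2, 0.2, -0.3]
width: 0.0157
```

```bash
python3 -c "
from h import *
g=grab('scene','s3')
cv2.imwrite('pics/c3.png',cv2.resize(g['frame'][215:365,220:420],(800,600)))
rel((644,49.5,215,-96.8),(644,49.5,196,-96.8))"
```

```text
t 5.35 pos [644.8  50.5 246.9] yaw -96.8 F [ 0.9 -0.2 -0.7] w 0.015741640079474577
(644, 49.5, 215, -96.8) [0.11, 0.07, 3.19] turn 0.0 min rows 1
(644, 49.5, 196, -96.8) [0.11, 0.07, 5.09] turn 0.0 min rows 2
```

View pics/c3.png

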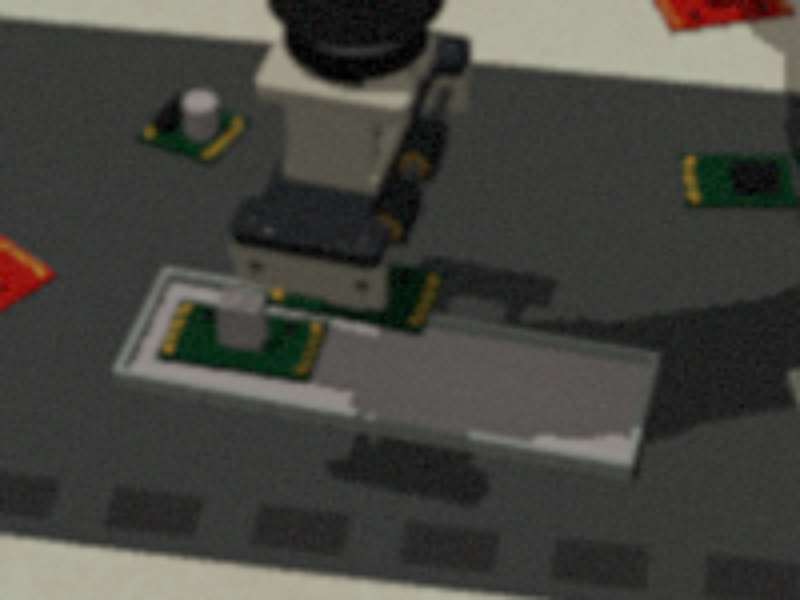

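Board A, at (360,300) in the crop, hangs over the tray just past the starter at (240,340). I'll lower it.

Call:
send_rows(motion=[{"offset": [0.1,0.1,1.5],"turn": 0},{"offset": [0.1,0.1,3],"turn": 0},{"offset": [0.1,0.1,4],"turn": 0},{"offset": [0.1,0.1,4.7],"turn": 0},{"offset": [0.1,0.1,5.1],"turn": 0},{"offset": [0.1,0.1,5.1],"turn": 0},{"offset": [0.1,0.1,5.1],"turn": 0}])

```text
t: 6.05
eef_pos: [0.6438, 0.0494, 0.1948]
ee_rot: [-3.141, 0.0, -1.689]
force: [0.7, -1.6, -0.7]
width: 0.0156
```

Call:
send_rows(motion=[{"offset": [0,0,0],"turn": 0},{"offset": [0,0,0],"turn": 0},{"offset": [0,0,0],"turn": 0},{"offset": [0,0,0],"turn": 0}], hand=-0.2)

```text
t: 6.45
eef_pos: [0.6436, 0.0493, 0.1947]
ee_rot: [-3.141, 0.0, -1.69]
force: [-0.4, -0.1, -0.4]
width: 0.0347
```

Call:
send_rows(motion=[{"offset": [0,0,-2],"turn": 0},{"offset": [0,0,-6],"turn": 0},{"offset": [0,0,-10],"turn": 0},{"offset": [0,0,-12],"turn": 0},{"offset": [0,0,-12],"turn": 0},{"offset": [0,0,-12],"turn": 0}])

```text
t: 7.05
eef_pos: [0.6434, 0.0493, 0.3149]
ee_rot: [-3.141, 0.001, -1.69]
force: [-0.0, -0.1, -0.9]
width: 0.0352
```

```bash
python3 -c "
from h import *
rel((500,-100,310,-85),(461,-279,280,-74))"
```

```text
t 7.05 pos [643.4  49.3 314.9] yaw -96.8 F [-0.  -0.1 -0.9] w 0.03522726095474899
(500, -100, 310, -85) [16.53, 12.46, 0.47] turn -11.8 min rows 5
(461, -279, 280, -74) [34.76, 14.21, 3.45] turn -22.8 min rows 8
```

Call:
send_rows(motion=[{"offset": [34.7,14.2,3],"turn": -22.8},{"offset": [34.7,14.2,3],"turn": -22.8},{"offset": [34.7,14.2,3],"turn": -22.8},{"offset": [34.7,14.2,3],"turn": -22.8},{"offset": [34.7,14.2,3],"turn": -22.8},{"offset": [34.7,14.2,3],"turn": -22.8},{"offset": [34.7,14.2,3],"turn": -22.8},{"offset": [34.7,14.2,3],"turn": -22.8}], hand=0)

```text
t: 7.85
eef_pos: [0.4587, -0.2806, 0.2828]
ee_rot: [3.139, 0.002, -1.294]
force: [0.2, -0.4, -0.8]
width: 0.0439
```

Call:
send_rows(motion=[{"offset": [0,0,0],"turn": 0},{"offset": [0,0,0],"turn": 0},{"offset": [0,0,0],"turn": 0}])

```text
t: 8.15
eef_pos: [0.4616, -0.278, 0.2839]
ee_rot: [3.141, 0.001, -1.291]
force: [-0.6, 0.1, -0.8]
width: 0.0436
```

```bash
python3 -c "
from h import *
f=grab('top','t4');g=grab('scene','s4')
P=cloud(f); Q=P[95:185,230:390].reshape(-1,3); Q=Q[(Q[:,2]>.028)&(Q[:,2]<.06)]
l,c=None,None
y=Q[:,1]
for lo,hi in ((-.06,.02),(.02,.1)):
    q=Q[(y>lo)&(y<hi)]; print(len(q),np.round(np.median(q,0)*1000,1),np.round((q.min(0)+q.max(0))/2*1000,1))
a=cv2.resize(f['frame'][90:190,230:400],(400,236)); b=cv2.resize(g['frame'][215:365,150:420],(720,400))
a=cv2.copyMakeBorder(a,0,0,0,320,cv2.BORDER_CONSTANT); cv2.imwrite('pics/c4.png',np.vstack([a,b])[:600])
rel((461,-279,240,-74),(461,-279,187,-74))"
```

```text
101 [634.4 -16.8  37. ] [635.  -17.7  36.2]
107 [641.7  50.2  39.2] [643.3  50.8  36.8]
t 8.25 pos [ 462.  -277.7  284.2] yaw -73.9 F [ 0.7 -0.7  0.8] w 0.04372421915534493
(461, -279, 240, -74) [0.1, 0.13, 4.42] turn 0.1 min rows 1
(461, -279, 187, -74) [0.1, 0.13, 9.72] turn 0.1 min rows 2
```

View pics/c4.png

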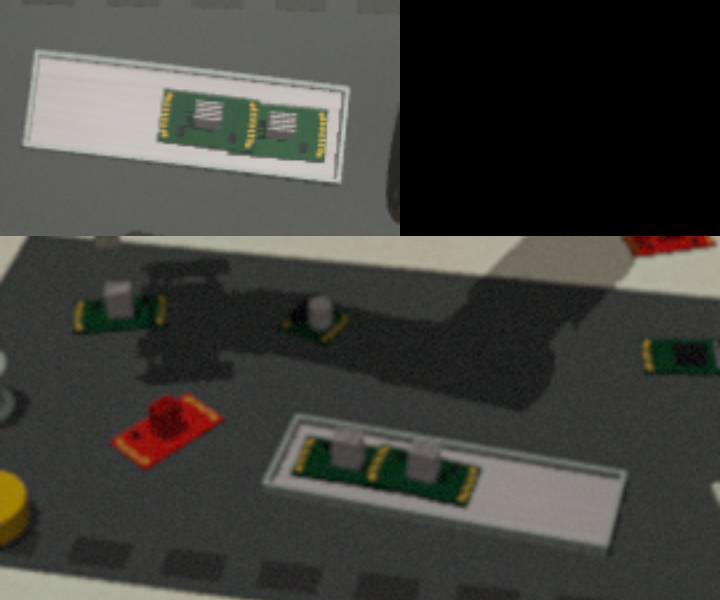

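The first board lies shingled on the starter, with sinks at (208,115) and (283,125) in the top crop and 68 mm between centres. The starter hasn't moved. Next is board B.

Call:
send_rows(motion=[{"offset": [0.1,0.1,3],"turn": 0},{"offset": [0.1,0.1,5],"turn": 0},{"offset": [0.1,0.1,7],"turn": 0},{"offset": [0.1,0.1,9],"turn": 0},{"offset": [0.1,0.1,9.7],"turn": 0},{"offset": [0.1,0.1,9.7],"turn": 0},{"offset": [0.1,0.1,9.7],"turn": 0}])

```text
t: 8.95
eef_pos: [0.4614, -0.2794, 0.1882]
ee_rot: [-3.141, -0.0, -1.291]
force: [-0.5, 0.6, -0.3]
width: 0.0437
```

Call:
send_rows(motion=[{"offset": [0,0,0],"turn": 0},{"offset": [0,0,0],"turn": 0},{"offset": [0,0,0],"turn": 0},{"offset": [0,0,0],"turn": 0},{"offset": [0,0,0],"turn": 0}], hand=-1)

```text
t: 9.45
eef_pos: [0.4608, -0.2797, 0.1879]
ee_rot: [-3.141, -0.0, -1.292]
force: [-1.2, -0.7, 3.2]
width: 0.0159
```

Call:
send_rows(motion=[{"offset": [0,0,-2],"turn": 0},{"offset": [0,0,-5],"turn": 0},{"offset": [0,0,-9],"turn": 0},{"offset": [0,0,-12],"turn": 0},{"offset": [0,0,-12],"turn": 0},{"offset": [0,0,-12],"turn": 0}])

```text
t: 10.05
eef_pos: [0.4606, -0.2796, 0.3079]
ee_rot: [-3.14, -0.0, -1.292]
force: [-0.2, 0.0, -2.2]
width: 0.0161
```

```bash
python3 -c "
from h import *
g=grab('scene','s5')
cv2.imwrite('pics/c5.png',cv2.resize(g['frame'][130:280,120:320],(800,600)))
rel((651.5,117.5,305,-96.8))"
```

```text
t 10.1 pos [ 460.3 -279.5  306.9] yaw -74.0 F [ 0.1 -0.6 -1.6] w 0.015807919926380504
(651.5, 117.5, 305, -96.8) [-32.91, -29.31, 0.21] turn 22.8 min rows 9
```

View pics/c5.png

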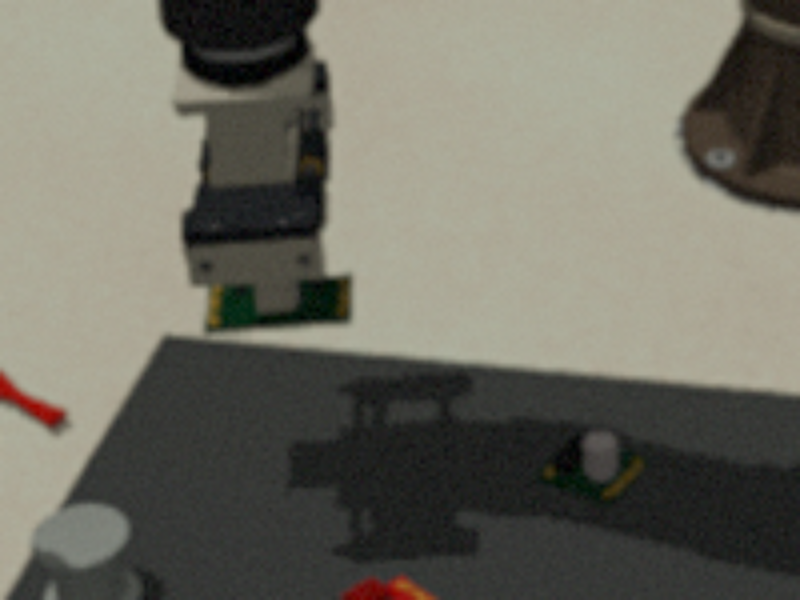

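Board B is held level at (280,300) in the crop; I'll carry it high over the row.

Call:
send_rows(motion=[{"offset": [-3.5,-3,0],"turn": 3},{"offset": [-7,-6.2,0],"turn": 6},{"offset": [-10.5,-9.3,0],"turn": 9},{"offset": [-14,-12.5,0],"turn": 12},{"offset": [-17.5,-15.6,0],"turn": 15},{"offset": [-21,-18.7,0],"turn": 18},{"offset": [-24.5,-21.8,0],"turn": 20},{"offset": [-28,-25,0],"turn": 22.8}])

```text
t: 10.9
eef_pos: [0.624, 0.0602, 0.3055]
ee_rot: [3.139, -0.001, -1.691]
force: [1.0, -0.8, -0.7]
width: 0.016
```

Call:
send_rows(motion=[{"offset": [-3,-6.5,0],"turn": 0},{"offset": [-3,-6.5,0],"turn": 0},{"offset": [-3,-6.5,0],"turn": 0},{"offset": [-3,-6.5,0],"turn": 0},{"offset": [-3,-6.5,0],"turn": 0}])

```text
t: 11.4
eef_pos: [0.6913, 0.08, 0.3061]
ee_rot: [3.139, -0.001, -1.69]
force: [-0.1, -0.3, -0.7]
width: 0.0163
```

```bash
python3 -c "
from h import *
rel((651.5,117.5,240,-96.8),(651.5,117.5,199,-96.8))"
```

```text
t 11.4 pos [691.3  80.  306.1] yaw -96.8 F [-0.1 -0.3 -0.7] w 0.016323180550837226
(651.5, 117.5, 240, -96.8) [-3.26, 4.38, 6.62] turn -0.0 min rows 2
(651.5, 117.5, 199, -96.8) [-3.26, 4.37, 10.72] turn -0.0 min rows 3
```

Call:
send_rows(motion=[{"offset": [-1.6,2.2,0],"turn": 0},{"offset": [-3.3,4.4,0],"turn": 0},{"offset": [-3.3,4.4,0],"turn": 0},{"offset": [-3.3,4.4,3],"turn": 0},{"offset": [-3.3,4.4,6],"turn": 0},{"offset": [-3.3,4.4,7],"turn": 0},{"offset": [-3.3,4.4,7],"turn": 0},{"offset": [-3.3,4.4,7],"turn": 0}])

```text
t: 12.2
eef_pos: [0.6528, 0.1182, 0.2386]
ee_rot: [-3.14, 0.0, -1.69]
force: [0.0, 0.8, -0.3]
width: 0.0157
```

```bash
python3 -c "
from h import *
rel((651.5,117.5,198.5,-96.8))"
```

```text
t 12.2 pos [652.8 118.2 238.6] yaw -96.8 F [ 0.   0.8 -0.3] w 0.015677361283006012
(651.5, 117.5, 198.5, -96.8) [0.09, 0.13, 4.01] turn -0.0 min rows 1
```

Call:
send_rows(motion=[{"offset": [0.1,0.1,1.5],"turn": 0},{"offset": [0.1,0.1,2.7],"turn": 0},{"offset": [0.1,0.1,3.5],"turn": 0},{"offset": [0.1,0.1,4],"turn": 0},{"offset": [0.1,0.1,4],"turn": 0},{"offset": [0.1,0.1,4],"turn": 0}])

```text
t: 12.8
eef_pos: [0.6513, 0.1177, 0.1978]
ee_rot: [-3.141, 0.0, -1.689]
force: [0.1, 0.2, -0.1]
width: 0.0159
```

Call:
send_rows(motion=[{"offset": [0,0,0],"turn": 0},{"offset": [0,0,0],"turn": 0},{"offset": [0,0,0],"turn": 0},{"offset": [0,0,0],"turn": 0}], hand=-0.2)

```text
t: 13.2
eef_pos: [0.6512, 0.1176, 0.1977]
ee_rot: [-3.141, 0.0, -1.69]
force: [-0.2, -0.7, 0.5]
width: 0.0343
```

Call:
send_rows(motion=[{"offset": [0,0,-2],"turn": 0},{"offset": [0,0,-6],"turn": 0},{"offset": [0,0,-10],"turn": 0},{"offset": [0,0,-12],"turn": 0},{"offset": [0,0,-12],"turn": 0},{"offset": [0,0,-12],"turn": 0}])

```text
t: 13.8
eef_pos: [0.6509, 0.1175, 0.3179]
ee_rot: [-3.141, 0.001, -1.69]
force: [0.1, 0.1, -1.0]
width: 0.0348
```

Call:
send_rows(motion=[{"offset": [12,15,-2],"turn": 0},{"offset": [24,15,-2],"turn": 0},{"offset": [24,15,-2],"turn": 0},{"offset": [24,15,-2],"turn": 0},{"offset": [24,15,-2],"turn": 0},{"offset": [24,15,-2],"turn": 0},{"offset": [24,15,-2],"turn": 0},{"offset": [24,15,-2],"turn": 0}])

```text
t: 14.6
eef_pos: [0.4731, -0.1036, 0.3369]
ee_rot: [3.141, -0.0, -1.691]
force: [0.4, 0.1, 0.3]
width: 0.0354
```

```bash
python3 -c "
from h import *
f=grab('top','t6');g=grab('scene','s6')
P=cloud(f); S=cv2.cvtColor(f['frame'],cv2.COLOR_BGR2HSV)[95:185,230:390].reshape(-1,3); A=P[95:185,230:390].reshape(-1,3); Q=A[(A[:,2]>.028)&(A[:,2]<.06)]
y=Q[:,1]; C=[]
for lo,hi in ((-.06,.02),(.02,.085),(.085,.16)):
    q=Q[(y>lo)&(y<hi)]; c=(q.min(0)+q.max(0))/2*1000; C.append(c); print(len(q),np.round(np.median(q,0)*1000,1),np.round(c,1))
u=np.array([.118,.993])
print('spacing',[np.linalg.norm((C[i+1]-C[i])[:2]) for i in (0,1)],'tray xy',[((c[:2]-[644.5,65.2])@u,(c[:2]-[644.5,65.2])@[-u[1],u[0]]) for c in C])
grn=(S[:,1]>70)&(A[:,2]<.025)&(A[:,2]>.004)
for c in C:
    d=(A[:,:2]*1000-c[:2]); a=d@u; b=d@[-u[1],u[0]]
    print([round(float(np.median(A[grn&(abs(a-k)<6)&(abs(b)<22),2])*1000),1) for k in (-30,-18,18,25,37)])
a=cv2.resize(f['frame'][90:190,230:400],(400,236)); b=cv2.resize(g['frame'][215:365,150:420],(720,400))
a=cv2.copyMakeBorder(a,0,0,0,320,cv2.BORDER_CONSTANT); cv2.imwrite('pics/c6.png',np.vstack([a,b])[:600])
print(get_state()['eef_pos'],get_state()['t'])"
```

```text
Traceback (most recent call last):
ValueError: zero-size array to reduction operation minimum which has no identity
```

The arm is probably blocking the top view, so I'll move it farther away.

Call:
send_rows(motion=[{"offset": [18,0,0],"turn": 0},{"offset": [18,0,0],"turn": 0},{"offset": [18,0,0],"turn": 0},{"offset": [18,0,0],"turn": 0},{"offset": [18,0,0],"turn": 0},{"offset": [18,0,0],"turn": 0},{"offset": [18,0,0],"turn": 0}])

```text
t: 15.4
eef_pos: [0.453, -0.2808, 0.337]
ee_rot: [3.141, 0.0, -1.689]
force: [0.4, -1.1, 0.6]
width: 0.0352
```

```bash
python3 -c "
from h import *
f=grab('top','t7');g=grab('scene','s7')
P=cloud(f); S=cv2.cvtColor(f['frame'],cv2.COLOR_BGR2HSV)[95:185,230:390].reshape(-1,3); A=P[95:185,230:390].reshape(-1,3); Q=A[(A[:,2]>.028)&(A[:,2]<.06)]
a=cv2.resize(f['frame'][90:190,230:400],(400,236)); b=cv2.resize(g['frame'][215:365,150:420],(720,400))
a=cv2.copyMakeBorder(a,0,0,0,320,cv2.BORDER_CONSTANT); cv2.imwrite('pics/c6.png',np.vstack([a,b])[:600])
y=Q[:,1]; C=[]
for lo,hi in ((-.06,.02),(.02,.085),(.085,.16)):
    q=Q[(y>lo)&(y<hi)]; c=(q.min(0)+q.max(0))/2*1000; C.append(c); print(len(q),np.round(np.median(q,0)*1000,1),np.round(c,1))
u=np.array([.118,.993])
print('spacing',[np.linalg.norm((C[i+1]-C[i])[:2]) for i in (0,1)],'tray xy',[((c[:2]-[644.5,65.2])@u,(c[:2]-[644.5,65.2])@[-u[1],u[0]]) for c in C])
grn=(S[:,1]>70)&(A[:,2]<.025)&(A[:,2]>.004)
for c in C:
    d=(A[:,:2]*1000-c[:2]); a=d@u; b=d@[-u[1],u[0]]
    print([round(float(np.median(A[grn&(abs(a-k)<6)&(abs(b)<22),2])*1000),1) for k in (-30,-18,18,25,37)])
print(get_state()['eef_pos'],get_state()['t'])"
```

```text
100 [634.7 -17.   36.9] [634.9 -17.5  35.7]
106 [641.3  50.2  39.3] [642.9  51.1  36.5]
111 [650.3 120.2  39.9] [651.1 120.2  36.1]
spacing [np.float64(69.03539693846602), np.float64(69.62763877102229)] tray xy [(np.float64(-83.25160208654037), np.float64(-0.2417519646617965)), (np.float64(-14.217452125261017), np.float64(-0.03320783903238067)), (np.float64(55.40922620028804), np.float64(-0.08659285847111509))]
[8.8, 9.1, 9.8, 13.9, 13.3]
[13.0, 12.9, 10.2, 13.1, 13.1]
[12.7, 12.2, 10.3, 9.8, 9.5]
[ 0.45295585 -0.28057001  0.33738532] 15.5
```

View pics/c6.png

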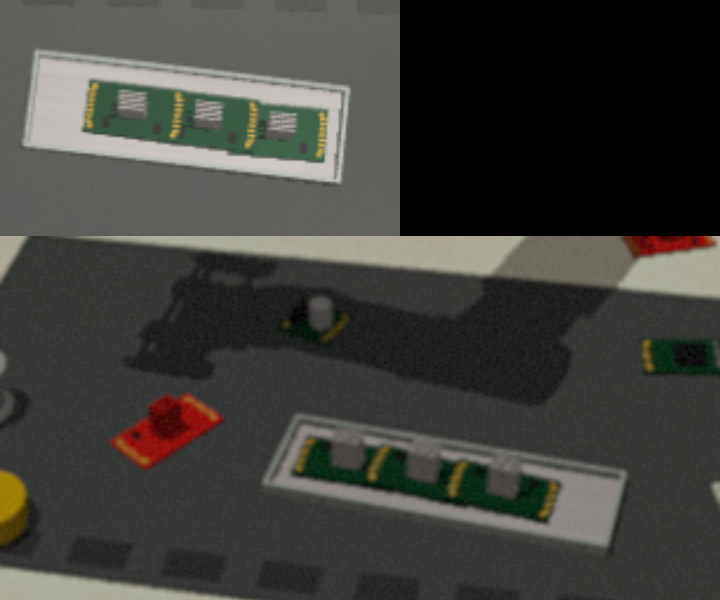

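The three-board row is complete, with sinks at (132,103), (208,115) and (283,125) in the top crop. Spacing is about 69 mm, the row is centred, and the boards slope as they should. Handing in.

```bash
python3 -c "
from station import *
print(job_done())"
```

```text
the job is handed in; nothing more can be done
None
```

I laid both heat-sink boards in the tray as a shingled row continuing from the first board, then handed the job in. The clock stood at about 15.5 s of the 51 s allowed. No verdict is reported, so the checks below are my own.

| Last check | Measured | Required |
|---|---|---|
| Spacing between neighbouring centres | 69.0 and 69.6 mm | 56–83 mm |
| Offset from the tray's centre line | under 1 mm | within 15 mm |
| Position along the tray | −14 mm (first laid), +55 mm (second laid) | above −40 mm, above +20 mm |
| Height fall from rear to front of each board | about 3 mm over 45–70 mm, roughly 0.05 rad | 0.025–0.13 rad |
| Shift of the first board | within about 1 mm | under 20 mm |

- **Arm position:** it was well clear of the tray at hand-in.
- **Weaker checks:** the slope comes from noisy camera depth and is only approximate. I did not measure the final yaw of each board; in the pictures they look in line with the tray.
- **One script failure:** my first check after the second placing failed, apparently because the arm blocked the top camera. I moved it away and repeated the check.
- **One aiming slip:** while carrying the second board, one move missed by about 5 cm because I used the wrong axes. I corrected it at height before lowering.

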